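# Reset the tripped breaker in the bench power box

### The arm

A 6-joint arm with a two-finger parallel gripper is mounted at the origin on the work surface. World frame = base frame: x ahead of the robot, y to its left, z up, the work surface at z = 0. Lengths are in m, angles in rad, forces in N, time in s.
With the tool pointing down it reaches from about 0.375 to 0.9 m from the base axis. Payload 3.1 kg.
Tool frame: the origin (TCP) lies between the finger pads; the fingertips stand 8 mm ahead of it and the grasp point (between the pads) lies 11 mm behind it; z points along the fingers, y is the line along which they close (so a half turn about z gives the same grasp; the last joint's range is limited). The gripper opens to 87 mm and grips with 3 to 60 N. Pads are 19 mm wide; open, the fingers measure 117 mm over their backs; the gripper's body (75 mm by 190 mm) begins 51 mm behind the grasp point.
Start: joints at [-1.486, 0.527, 1.433, -0, 1.181, -0.178], TCP at [0.163, -0.603, 0.231] pointing down, gripper open.
Joint ranges: [-3.08, 3.08], [-0.75, 2.2], [0.22, 2.44], [-1.43, 4.57], [0, 2.65], [-2.85, 2.85]. Speed limits (rad/s): [2.79, 2.79, 3.14, 3.14, 3.14, 3.14].

### API

Orientations are given as a unit quaternion [x, y, z, w].
In Python, from rig import robot, vision, job gives the robot as it stands.
- The arm moves only by the shell command python3 -m handwheel 'ROWS' [OPENING] [FORCE]. ROWS is JSON, a list of rows, each a list of 4 numbers: the shift along the tool's x, y, z as a fraction of full scale, then the turn about the tool's z as a fraction of full scale. A call has 1 to 20 rows; each row is the pose to reach, as a shift and turn from the pose commanded when the call began, along the tool's axes at that moment, turning the shorter way round; what a row does not reach only later rows make up. Full scale, the value 1, is 300 mm for a shift and 2 pi rad for a turn. A row lasts 1/12 s, in which the tool goes at most 41.7 mm and 7.16 degrees, less where a joint would pass 70% of its speed; a pose out of reach is approached as far as the arm can. A call with a number of a shift or a turn outside -1 to 1 is refused whole. A call with a gripper value outside its range is refused whole. OPENING is the opening in per cent of the stroke, from 0 (shut) to 100 (fully open), set as the call begins (- or left out, the last holds). The fingers move at their own pace and stop on an object; FORCE is the grip in N (left out, the last holds). Time passes only in rows, so rows that repeat a pose let the fingers close. It gives the time, the measured TCP pose, the force, the opening and the grip force at its end, in the units of the state.
- robot.get_obs(): the state, without advancing time (a new reading comes with each control period).
- vision.camera(name): name is "side" or "top" or "wrist"; returns a dict with "frame" (400x640x3 uint8, red, green, blue), "K" (3x3 intrinsics, pixels), "cam_to_world" (4x4, takes a point from camera to world coordinates); the wrist camera has in their place "hand_eye" (4x4, takes a point from camera to tool coordinates, whose origin is the TCP and whose axes are the flange's). Camera axes: x right, y down, z forward; pixel columns grow to the right and rows downward; lengths in m; the calibration is good to about 2 mm. A picture is of the moment at which its call begins: read the wrist's pose just before it. There is no depth.
- job.hand_in(): hands the job in; it is judged then, once.
Trained networks look in the newest picture that a camera, given by its name, has taken for a name from the list of things; names that differ only in an ending like _2 or _b are one class to them, and where a whole thing is asked for, a point or a joint stands for the part that bears it (a point fixed in the world has none). Each returns a list of dicts, best first, with "conf" (0 to 1); they miss things now and then, are a little off and sometimes report something else, mostly with a low value. They report only what shows in the picture. A call takes as long as a camera call.
- vision.look_for(camera, label): "point" ([row, column] in pixels, amid what is visible of it).
- vision.outline_of(camera, label): "mask" (400x640 bool, what is visible of it) and "point" ([row, column] in pixels, amid what is visible of it).
The state is a dict: "time": time; "q": joint angles; "joint_velocities": joint speeds; "joint_torque": joint torques, N m; "position": TCP position; "tool_rot": TCP orientation; "ft_force": force on the tool from outside, world axes, zero at the start; "moment": the same for the moment, N m; "grip_width": finger opening in m; "grip_force": force on a finger pad.
Only numpy, scipy, OpenCV 4.12 (cv2) and the standard library are available. Lean on these libraries where they do the work, as an engineer would, in place of code of your own. Each camera call takes 0.05 s, during which the arm holds its last target. There are 200 camera calls.

### The job

One of the three breakers in the bench power box has tripped: its white button stands higher in its well than the other two. Switch the box off at its main rocker (press the raised end, nearest you, down), reach a fingertip into the well and press the tripped button fully home, then switch the box on again by pressing the rocker's far end down. Do not touch the other two buttons or move anything lying on or around the box; nothing needs to be picked up.

Things in the scene. Friction and masses are not known exactly. Their poses are not given: they have to be found in the camera images.
- power_box: Heavy fixed power box, 260 (x) x 380 (y) x 140 high. Origin: centre of underside; x to its rear (away from robot), y left, z up. Level top panel at z = 140. In a row at x = -30: three open round wells (in a black insert), flush rims, diameter 46, 30 deep, at y = 130, 58, -14; main rocker at y = -110. Loose things on the panel lie at x > 30 and are up to 31 high. Yaw within 0.4 rad.
- main_switch (a joint): Black rocker, 60 (box x) x 36 wide, hinged about box y at x -30, y -110, z 145. Rad: +0.2 = ON (far end down), -0.2 = OFF (near end down). Top a shallow V: the pressed half lies level 5 mm over the panel, the raised half slopes up to 17 mm at its outer end. Press the raised half down level, 22 mm from the pivot: about 3 N, then a firm stop. Stays where left. Bezel 3 mm high around it.
- switch_near_end (a point): Point on top of the rocker's near half (towards the robot), 22 mm from the pivot: press here for OFF. 5 mm above the panel when that half is down, about 13.5 mm when up.
- switch_far_end (a point): The like point on the rocker's far half (away from the robot), 22 mm from the pivot: press here for ON.
- breaker_a: Circuit breaker A at the bottom of one of the three wells (any of the three: the order along the row varies): a steel bush and the round white button it carries. Origin: centre of the well's floor, 30 mm below the panel, 110 above the bench; z up.
- button_a (a joint): Push button of breaker A, m: about 0 (to 0.001) = tripped, popped up; 0.009 = fully home against a firm stop. It slides straight down against a steady 4 N or so and stays where it is left.
- button_a_top (a point): Centre of the top face of breaker A's button (diameter 28): 17 mm below the panel when tripped, 26 mm below it when home (then 4 mm above the well's floor). z up.
- breaker_b: Circuit breaker B at the bottom of one of the three wells (any of the three: the order along the row varies): a steel bush and the round white button it carries. Origin: centre of the well's floor, 30 mm below the panel, 110 above the bench; z up.
- button_b (a joint): Push button of breaker B, m: about 0 (to 0.001) = tripped, popped up; 0.009 = fully home against a firm stop. It slides straight down against a steady 4 N or so and stays where it is left.
- button_b_top (a point): Centre of the top face of breaker B's button (diameter 28): 17 mm below the panel when tripped, 26 mm below it when home (then 4 mm above the well's floor). z up.
- breaker_c: Circuit breaker C at the bottom of one of the three wells (any of the three: the order along the row varies): a steel bush and the round white button it carries. Origin: centre of the well's floor, 30 mm below the panel, 110 above the bench; z up.
- button_c (a joint): Push button of breaker C, m: about 0 (to 0.001) = tripped, popped up; 0.009 = fully home against a firm stop. It slides straight down against a steady 4 N or so and stays where it is left.
- button_c_top (a point): Centre of the top face of breaker C's button (diameter 28): 17 mm below the panel when tripped, 26 mm below it when home (then 4 mm above the well's floor). z up.
- magnet_square: Bystander, loose: red three-cornered welding magnet, about 90 x 80 x 16 thick, lying flat on the rear part of the box's top panel. Origin: its underside. Not to be moved.
- tape_measure: Bystander, loose: tape measure, 75 x 70 x 30 high, lying on its side on the rear part of the box's top panel. Origin: its underside. Not to be moved.
- angle_grinder: Bystander, loose: 125 mm angle grinder, 330 long, about 80 high, lying on the bench to the left (+y side) of the box. Origin: its underside. Not to be moved.
- bronze_figure: Bystander, loose: small cast figure on a square plinth, 62 x 62 x 155 high, standing on the bench behind the box. Origin: its underside. Not to be moved.
- flux_tin: Bystander, loose: round tin, diameter 84, 62 high, standing on the bench to the right (-y side) of the box. Origin: its underside. Not to be moved.
- chipping_hammer: Bystander, loose: chipping hammer, 250 long, 28 high, lying on the bench just right (-y side) of the box. Origin: its underside. Not to be moved.
- g_clamp: Bystander, loose: G-clamp lying flat on the bench behind the box, 160 x 90 x 18 high. Origin: its underside. Not to be moved.

How it is judged:
By the outcome, as a careful person would: the job done as asked, in the order asked, and still so for the second after the job is handed in, with the robot touching nothing.
It also fails if it takes over 48 s, if anything falls off the work surface, if the arm or the gripper's body presses on something with over 40 N, if the wrist force passes 120 N, or if a joint passes its speed limit or range.

## Working session

There is one attempt and no reset: what is moved stays moved. The work goes in short steps, Python scripts to look and compute and a shell command to move; the robot and the scene stay as the last step left them, time stands still between calls to the robot, and variables do not carry over. Pictures are saved under pics/ and viewed, at most 10 in all, crops included, and the job is handed in when it is done.

```bash
mkdir -p pics
cat > h.py <<'E'
import numpy as np, cv2
from rig import robot, vision, job
from scipy.spatial.transform import Rotation as R
def cam(n):
    o=robot.get_obs(); c=vision.camera(n)
    if n=="wrist":
        T=np.eye(4);T[:3,:3]=R.from_quat(o["tool_rot"]).as_matrix();T[:3,3]=o["position"]
        c["T"]=T@c["hand_eye"]
    else: c["T"]=c["cam_to_world"]
    return c
def ray(c,p,z):
    d=c["T"][:3,:3]@np.linalg.inv(c["K"])@[p[1],p[0],1]; o=c["T"][:3,3]
    return o+d*(z-o[2])/d[2]
def proj(c,X):
    T=np.linalg.inv(c["T"]); p=c["K"]@(T[:3,:3]@X+T[:3,3]); return p[1]/p[2],p[0]/p[2]
def save(n,f): cv2.imwrite("pics/"+n,f[:,:,::-1])
E
python3 - <<'E'
from h import *
np.set_printoptions(precision=4,suppress=True)
print(robot.get_obs())
ims=[]
for n in ["top","side"]:
    c=cam(n); ims.append(c["frame"]); print(n,c["T"])
    for l,z in [("power_box",.14),("breaker_a",.12),("button_a_top",.12),("main_switch",.145),("switch_near_end",.15),("switch_far_end",.145)]:
        for r in vision.look_for(n,l)[:4]: print(l,np.round(r["point"]),round(r["conf"],2),ray(c,r["point"],z))
save("a.png",cv2.resize(np.vstack(ims),(480,600)))
E
```

```text
{'time': 0.0, 'q': array([-1.4855,  0.5285,  1.4339,  0.    ,  1.1814, -0.1785]), 'joint_velocities': array([-0.0008, -0.0008, -0.0002, -0.0008, -0.0015,  0.0016]), 'joint_torque': array([  0.0007, -44.0039, -17.6591,   0.0633,   0.0582,  -0.0002]), 'position': array([ 0.1629, -0.6027,  0.2295]), 'tool_rot': array([ 0.9913,  0.1315,  0.0001, -0.0011]), 'ft_force': array([-0.3521,  1.0797,  0.2655]), 'moment': array([-0.0001,  0.0058,  0.0547]), 'grip_force': 0.0, 'grip_width': 0.08702882961207284}
top [[ 0.0183 -0.9882  0.1522  0.4109]
 [-0.9998 -0.02   -0.0098  0.018 ]
 [ 0.0127 -0.1519 -0.9883  1.3081]
 [ 0.      0.      0.      1.    ]]
power_box [214. 292.] 0.9 [0.5648 0.0725 0.14  ]
breaker_a [219. 298.] 0.75 [0.5534 0.0562 0.12  ]
breaker_a [229. 237.] 0.64 [0.5272 0.2037 0.12  ]
breaker_a [226. 271.] 0.5 [0.5348 0.122  0.12  ]
main_switch [211. 336.] 0.72 [ 0.5715 -0.0329  0.145 ]
switch_near_end [213. 337.] 0.81 [ 0.5673 -0.0358  0.15  ]
switch_far_end [211. 340.] 0.71 [ 0.5714 -0.0422  0.145 ]
side [[-0.9275 -0.2504  0.2776  0.3075]
 [-0.3737  0.6415 -0.67    0.6848]
 [-0.0103 -0.7251 -0.6885  0.7903]
 [ 0.      0.      0.      1.    ]]
power_box [246. 329.] 0.71 [0.5249 0.1701 0.14  ]
breaker_a [232. 334.] 0.52 [0.5369 0.1153 0.12  ]
breaker_a [214. 338.] 0.48 [0.5477 0.0603 0.12  ]
breaker_a [262. 328.] 0.45 [0.518  0.1964 0.12  ]
button_a_top [235. 332.] 0.41 [0.5381 0.1234 0.12  ]
main_switch [180. 342.] 0.65 [ 0.5726 -0.0288  0.145 ]
switch_near_end [179. 344.] 0.57 [ 0.5665 -0.0288  0.15  ]
```

View picture.

View pics/a.png

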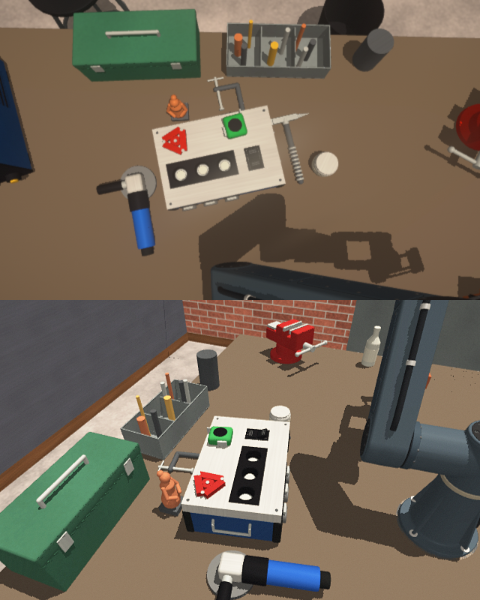

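The top view (upper half) shows the wells at roughly (183,174), (203,170) and (224,165), and the rocker at (253,158). The rear items lie clear of the row. The measured row is 242 mm long against 240 given, and the yaw is about 0.185. I'm moving over the box now.

```bash
python3 -m handwheel '[[0.84,-0.95,-0.17,0],[0.84,-0.95,-0.17,0],[0.84,-0.95,-0.17,0],[0.84,-0.95,-0.17,0],[0.84,-0.95,-0.17,0],[0.84,-0.95,-0.17,0],[0.84,-0.95,-0.17,0],[0.84,-0.95,-0.17,0],[0.84,-0.95,-0.17,0],[0.84,-0.95,-0.17,0],[0.84,-0.95,-0.17,0],[0.84,-0.95,-0.17,0]]' 0
python3 -m handwheel '[[0.84,-0.95,-0.17,0.0126],[0.84,-0.95,-0.17,0.0126],[0.84,-0.95,-0.17,0.0126],[0.84,-0.95,-0.17,0.0126],[0.84,-0.95,-0.17,0.0126],[0.84,-0.95,-0.17,0.0126],[0.84,-0.95,-0.17,0.0126],[0.84,-0.95,-0.17,0.0126],[0.84,-0.95,-0.17,0.0126],[0.84,-0.95,-0.17,0.0126],[0.84,-0.95,-0.17,0.0126],[0.84,-0.95,-0.17,0.0126],[0.84,-0.95,-0.17,0.0126],[0.84,-0.95,-0.17,0.0126]]'
cat > m.py <<'E'
from h import *
import sys
np.set_printoptions(precision=4,suppress=True)
c=cam("wrist"); save(sys.argv[1],c["frame"]); print(c["T"])
for l,z in [("breaker_a",.12),("button_a_top",.12),("main_switch",.147),("switch_near_end",.1535),("switch_far_end",.145)]:
    for r in vision.look_for("wrist",l)[:4]: print(l,np.round(r["point"]),round(r["conf"],2),ray(c,r["point"],z))
o=robot.get_obs();print(o["position"],o["tool_rot"],o["grip_width"])
E
python3 m.py b.png
```

```text
time: 1.7
position: [0.3323, -0.263, 0.2819]
tool_rot: [0.991, 0.132, 0.0, 0.001]
ft_force: [0.4, 0.7, -0.2]
grip_width: 0.0152
grip_force: 0.0
time: 2.87
position: [0.5004, 0.0763, 0.332]
tool_rot: [0.996, 0.091, -0.001, 0.0]
ft_force: [0.7, 0.2, -0.4]
grip_width: 0.0003
grip_force: 0.0
[[ 0.1808 -0.9465 -0.2674  0.574 ]
 [-0.9835 -0.1736 -0.0508  0.089 ]
 [ 0.0017  0.2722 -0.9622  0.4862]
 [ 0.      0.      0.      1.    ]]
breaker_a [142. 342.] 0.95 [0.5533 0.058  0.12  ]
breaker_a [147. 231.] 0.8 [0.5225 0.1919 0.12  ]
breaker_a [145. 284.] 0.59 [0.5362 0.1269 0.12  ]
button_a_top [147. 284.] 0.64 [0.5346 0.1268 0.12  ]
main_switch [144. 431.] 0.97 [ 0.5709 -0.0403  0.147 ]
main_switch [158. 138.] 0.46 [0.4943 0.2883 0.147 ]
switch_near_end [145. 430.] 0.63 [ 0.5699 -0.0378  0.1535]
switch_near_end [148. 287.] 0.16 [0.5372 0.1201 0.1535]
switch_far_end [142. 430.] 0.78 [ 0.5726 -0.0399  0.145 ]
[0.5008 0.0777 0.3327] [0.9958 0.0917 0.0001 0.    ] 0.00043327717178038856
```

View pics/b.png

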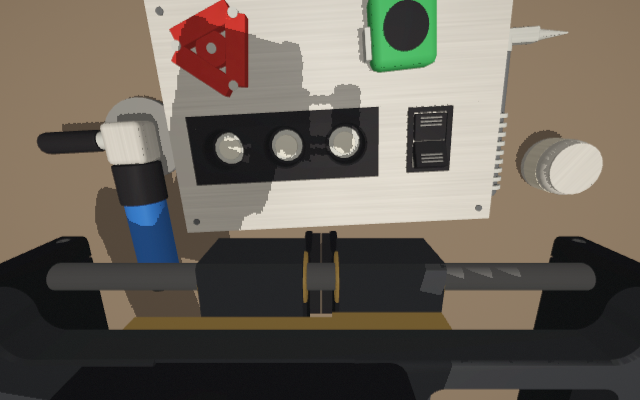

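The wrist view shows wells at (230,148), (287,145) and (344,142), with the rocker at (430,140). The panel's front corners are at (188,232) and (488,217). Next I fit the box pose and check button heights by overlaying both hypotheses.

```bash
cat > fit.py <<'E'
from h import *
from scipy.optimize import least_squares
def white(c):
    f=c["frame"].astype(int); return f
def line(pts):
    vx,vy,x,y=cv2.fitLine(np.float32(pts),cv2.DIST_HUBER,0,.01,.01).ravel(); return vx,vy,x,y
def B(p,X):
    c,s=np.cos(p[2]),np.sin(p[2]); return np.array([p[0]+c*X[0]-s*X[1],p[1]+s*X[0]+c*X[1],X[2]])
E
python3 - <<'E'
from fit import *
np.set_printoptions(precision=4,suppress=True)
tops={}
cw=cam("wrist"); cs=cam("side"); ct=cam("top")
# front corners of the panel in wrist image
g=cv2.cvtColor(cw["frame"],cv2.COLOR_RGB2GRAY)
P=np.float32([[[188,232]],[[488,217]]])
P=cv2.cornerSubPix(g,P,(5,5),(-1,-1),(3,50,.01)).reshape(-1,2); print(P)
a,b=[ray(cw,(p[1],p[0]),.14) for p in P]; d=a-b; print(a,b,np.linalg.norm(d))
yaw=np.arctan2(-d[0],d[1]); m=(a+b)/2; p=[m[0]+.13*np.cos(yaw),m[1]+.13*np.sin(yaw),yaw]; print("box",p)
for y in(.13,.058,-.014):
  print(y,"well",B(p,(-.03,y,.14)))
print("near",B(p,(-.052,-.11,.1535)),"far",B(p,(-.008,-.11,.1535)))
np.save("box.npy",p)
S=5
def over(c,box,name):
    r0,r1,c0,c1=box; im=cv2.resize(c["frame"][r0:r1,c0:c1],None,fx=S,fy=S,interpolation=cv2.INTER_CUBIC)
    def circ(y,z,r,col):
        q=[proj(c,B(p,(-.03+r*np.cos(t),y+r*np.sin(t),z))) for t in np.linspace(0,6.28,40)]
        cv2.polylines(im,[np.int32([[(v-c0+.5)*S,(u-r0+.5)*S] for u,v in q])],True,col,1)
    for y in(.13,.058,-.014):
        circ(y,.14,.023,(255,255,0)); circ(y,.123,.014,(255,0,0)); circ(y,.114,.014,(0,255,0))
    return im
A=over(cw,(110,180,195,355),0); A2=over(cs,(190,290,295,375),0)
A2=cv2.rotate(A2,cv2.ROTATE_90_CLOCKWISE)
w=min(800,max(A.shape[1],A2.shape[1])); f=np.zeros((A.shape[0]+A2.shape[0],w,3),np.uint8)
print(A.shape,A2.shape)
f[:A.shape[0],:A.shape[1]]=A; f[A.shape[0]:,:A2.shape[1]]=A2
f=f[:]; h=f.shape[0]
f=cv2.resize(f,(int(w*min(1,600/h)),min(h,600))); save("c.png",f)
E
```

```text
[[188.4012 232.493 ]
 [489.1638 218.5563]]
[0.4086 0.2301 0.14  ] [ 0.4962 -0.1398  0.14  ] 0.38008247508420967
box [np.float64(0.5788711541017016), np.float64(0.07512998671737017), np.float64(0.2325315027746511)]
0.13 well [0.5197 0.1947 0.14  ]
0.058 well [0.5363 0.1247 0.14  ]
-0.014 well [0.5529 0.0546 0.14  ]
near [ 0.5536 -0.0439  0.1535] far [ 0.5964 -0.0338  0.1535]
(350, 800, 3) (400, 500, 3)
```

View pics/c.png

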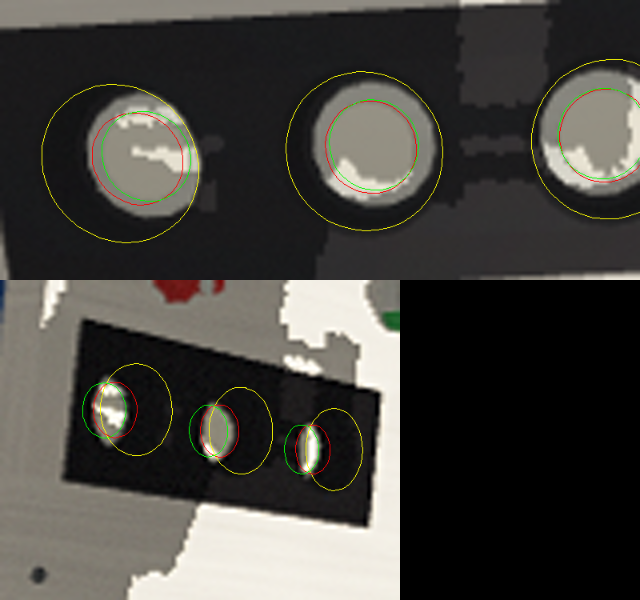

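The panel width measures 380.1 mm, so the fit is good, with yaw 0.2325. The heights can't be told from here. The rocker hover I need anyway views the wells obliquely, so I'll go there and look.

```bash
python3 -m handwheel '[[0.1,0.429,0.407,-0.0078],[0.1,0.429,0.407,-0.0078],[0.1,0.429,0.407,-0.0078],[0.1,0.429,0.407,-0.0078],[0.1,0.429,0.407,-0.0078],[0.1,0.429,0.407,-0.0078],[0.1,0.429,0.407,-0.0078],[0.1,0.429,0.407,-0.0078]]'
python3 m.py d.png
python3 - <<'E'
from fit import *
c=cam("wrist");p=np.load("box.npy");S=2.5
im=cv2.resize(c["frame"],None,fx=S,fy=S,interpolation=cv2.INTER_CUBIC)
def circ(x,y,z,r,col):
    q=[proj(c,B(p,(x+r*np.cos(t),y+r*np.sin(t),z))) for t in np.linspace(0,6.28,40)]
    cv2.polylines(im,[np.int32([[(v+.5)*S,(u+.5)*S] for u,v in q])],True,col,1)
for y in(.13,.058,-.014):
    circ(-.03,y,.14,.023,(255,255,0));circ(-.03,y,.123,.014,(255,0,0));circ(-.03,y,.114,.014,(0,255,0))
circ(-.008,-.11,.145,.005,(0,255,255))
a,b=proj(c,B(p,(-.03,.058,.13))); y0=int(max(0,a*S-300))
save("e.png",im[y0:y0+600,:800])
E
```

```text
time: 3.98
position: [0.5542, -0.0416, 0.2116]
tool_rot: [0.993, 0.117, 0.001, -0.0]
ft_force: [-0.9, -0.6, 0.1]
grip_width: 0.0001
grip_force: 0.0
[[ 0.2325 -0.9367 -0.2618  0.6266]
 [-0.9726 -0.2235 -0.0641 -0.0252]
 [ 0.0015  0.2695 -0.963   0.366 ]
 [ 0.      0.      0.      1.    ]]
breaker_a [183. 124.] 0.88 [0.5369 0.1269 0.12  ]
breaker_a [184. 209.] 0.78 [0.5532 0.0553 0.12  ]
breaker_a [184.  43.] 0.71 [0.5197 0.1945 0.12  ]
breaker_a [181.  44.] 0.64 [0.5232 0.1932 0.12  ]
button_a_top [188. 124.] 0.92 [0.5326 0.1264 0.12  ]
main_switch [184. 123.] 0.74 [0.5461 0.1105 0.147 ]
main_switch [190. 325.] 0.73 [ 0.5776 -0.0406  0.147 ]
main_switch [183. 123.] 0.39 [0.5471 0.1109 0.147 ]
switch_near_end [193. 322.] 0.73 [ 0.576  -0.039   0.1535]
switch_far_end [194. 320.] 0.84 [ 0.5732 -0.0377  0.145 ]
switch_far_end [58. 17.] 0.75 [0.6184 0.1879 0.145 ]
[ 0.5542 -0.0418  0.2115] [0.9931 0.1172 0.0008 0.0003] 0.00045558285464451613
```

View pics/e.png

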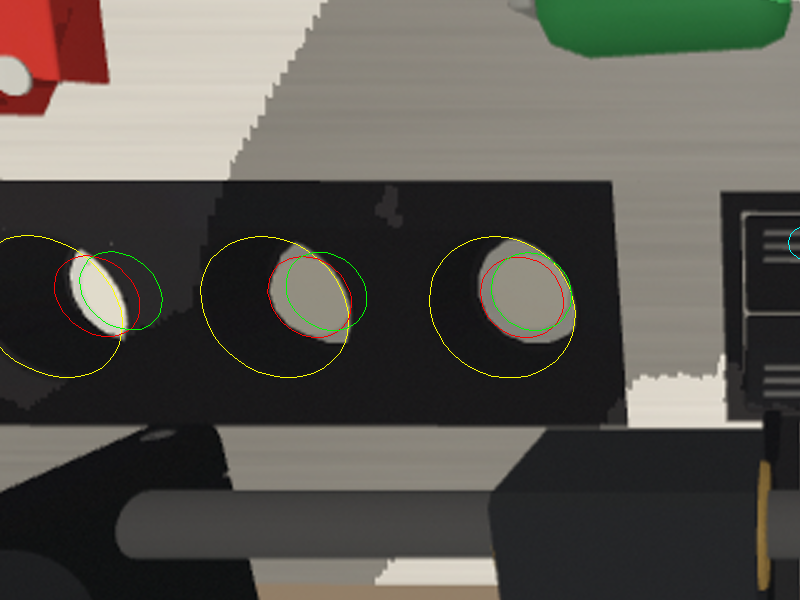

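View pics/d.png

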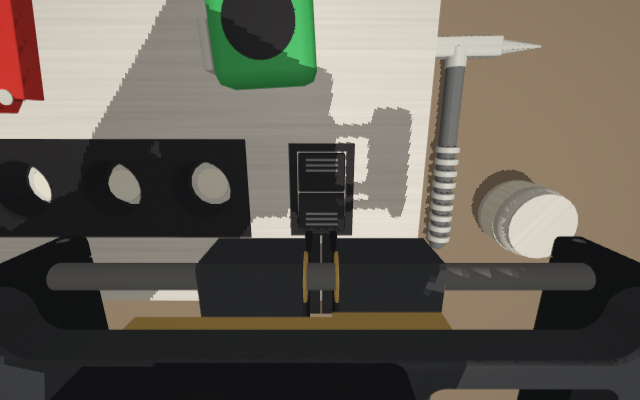

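The rocker's near end is under the fingers, around (322,215). The rims match the model, with wells at about (124,184) and (209,184) and the leftmost half visible at (40,184). The bush and button need to be told apart, so I'll enhance contrast.

Run:
```python
from fit import *
p=np.load("box.npy");S=8
def tile(c,y,draw):
    u,v=proj(c,B(p,(-.03,y,.12)));u,v=int(u),int(v);h=16
    v=max(v,h)
    t=c["frame"][u-h:u+h,v-h:v+h].astype(float)
    t=np.clip((t-90)*255/165,0,255).astype(np.uint8) if 0 else t
    g=t.mean(2); out=cv2.resize(g,None,fx=S,fy=S,interpolation=cv2.INTER_CUBIC)
    m=out[out>90]; lo,hi=np.percentile(m,[2,98]); out=np.clip((out-lo)*255/(hi-lo+1),0,255).astype(np.uint8)
    out=np.dstack([out]*3)
    def circ(z,r,col):
        q=[proj(c,B(p,(-.03+r*np.cos(t),y+r*np.sin(t),z))) for t in np.linspace(0,6.28,40)]
        cv2.polylines(out,[np.int32([[(b-v+h+.5)*S,(a-u+h+.5)*S] for a,b in q])],True,col,1)
    if draw: circ(.123,.014,(255,0,0));circ(.114,.014,(0,255,0));circ(.14,.023,(255,255,0))
    return out
rows=[]
for n in("wrist","side"):
    c=cam(n)
    rows.append(np.hstack([np.hstack([tile(c,y,0)]) for y in(.13,.058,-.014)]))
    rows.append(np.hstack([np.hstack([tile(c,y,1)]) for y in(.13,.058,-.014)]))
g=np.vstack([np.hstack(rows[:2]),np.hstack(rows[2:])]); g=cv2.resize(g,(800,int(g.shape[0]*800/g.shape[1])));save("f.png",g)
```

```text
(no output)
```

View pics/f.png

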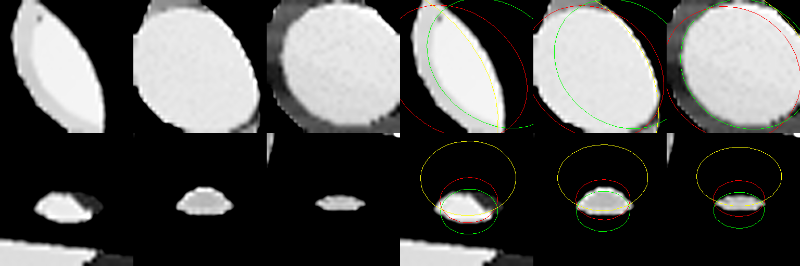

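The enhanced crops show the middle well (y=+58, centre (0.536, 0.125)) with its button edge on the red (tripped) outline. The outer two sit on the green (home) outline, and the side view agrees. Now pressing the rocker's near end for OFF.

```bash
python3 -m handwheel '[[0.003,0.006,0.06,0],[0.003,0.006,0.12,0],[0.003,0.006,0.15,0],[0.003,0.006,0.16,0],[0.003,0.006,0.17,0],[0.003,0.006,0.18,0],[0.003,0.006,0.185,0],[0.003,0.006,0.19,0],[0.003,0.006,0.19,0],[0.003,0.006,0.19,0]]'
python3 -m handwheel '[[0,0,0.003,0],[0,0,0.006,0],[0,0,0.008,0],[0,0,0.008,0]]'
```

```text
time: 5.27
position: [0.556, -0.0443, 0.1537]
tool_rot: [0.993, 0.116, 0.001, 0.0]
ft_force: [-0.1, -0.1, -0.3]
grip_width: 0.0004
grip_force: 0.1
time: 5.6
position: [0.556, -0.0443, 0.1532]
tool_rot: [0.993, 0.117, 0.001, 0.0]
ft_force: [-2.6, 0.3, 12.7]
grip_width: 0.0006
grip_force: 6.4
```

```bash
python3 -m handwheel '[[0,0,-0.05,0],[0,0,-0.15,0],[0.067,-0.563,-0.15,0],[0.067,-0.563,-0.15,0],[0.067,-0.563,-0.15,0],[0.067,-0.563,-0.15,0],[0.067,-0.563,-0.15,0],[0.067,-0.563,-0.15,0],[0.067,-0.563,-0.15,0],[0.067,-0.563,-0.15,0]]'
python3 - <<'E'
from fit import *
p=np.load("box.npy");S=2.5
ims=[]
c=cam("wrist");o=robot.get_obs();print(o["position"],o["tool_rot"])
t=B(p,(-.03,.058,.14));d=t-o["position"];M=R.from_quat(o["tool_rot"]).as_matrix();print("to rim, tool frac",M.T@d/.3, "turn",)
f=c["frame"].copy();u,v=proj(c,t);print(u,v)
q=[proj(c,B(p,(-.03+.023*np.cos(a),.058+.023*np.sin(a),.14))) for a in np.linspace(0,6.28,40)]
im=cv2.resize(f,(800,500));cv2.polylines(im,[np.int32([[(b+.5)*1.25,(a+.5)*1.25] for a,b in q])],True,(255,255,0),1)
save("g.png",im)
E
```

```text
time: 6.43
position: [0.5364, 0.1237, 0.196]
tool_rot: [0.993, 0.116, 0.0, 0.0]
ft_force: [0.5, 0.1, -0.2]
grip_width: 0.0007
grip_force: 0.0
[0.53638078 0.12337003 0.19601444] [9.93292847e-01 1.15625468e-01 2.05145671e-04 1.73330100e-04]
to rim, tool frac [ 0.00069577 -0.00429618  0.18671341] turn
221.43881926847095 317.8178615021751
```

View pics/g.png

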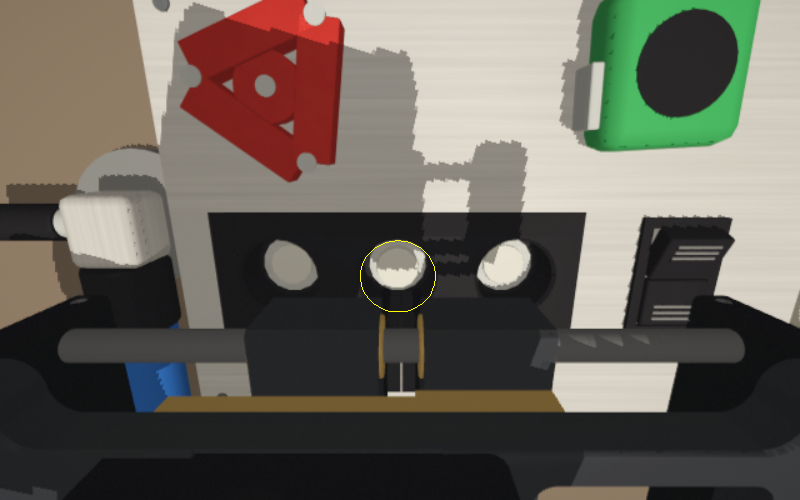

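The rocker's far half is now raised at (690,245), so the box is OFF. The target well at (398,275) is lined up. Entering and pressing.

```bash
python3 -m handwheel '[[0,-0.004,0.06,0],[0,-0.004,0.12,0],[0,-0.004,0.15,0],[0,-0.004,0.17,0],[0,-0.004,0.19,0],[0,-0.004,0.205,0],[0,-0.004,0.212,0],[0,-0.004,0.212,0]]'
python3 -m handwheel '[[0,0,0.005,0],[0,0,0.01,0],[0,0,0.015,0],[0,0,0.02,0],[0,0,0.025,0],[0,0,0.03,0],[0,0,0.03,0]]'
```

```text
time: 7.15
position: [0.5356, 0.1258, 0.1323]
tool_rot: [0.993, 0.116, -0.0, -0.0]
ft_force: [0.4, 0.9, -0.8]
grip_width: 0.0004
grip_force: 0.0
time: 7.73
position: [0.536, 0.126, 0.1235]
tool_rot: [0.993, 0.117, 0.001, 0.0]
ft_force: [0.5, 0.4, 2.4]
grip_width: 0.0005
grip_force: 1.3
```

```bash
python3 -m handwheel '[[0,0,0.003,0],[0,0,0.005,0],[0,0,0.007,0],[0,0,0.009,0],[0,0,0.01,0],[0,0,0.01,0]]'
```

```text
time: 8.23
position: [0.5361, 0.126, 0.1223]
tool_rot: [0.993, 0.117, 0.001, 0.0]
ft_force: [-1.8, 0.4, 13.9]
grip_width: 0.0005
grip_force: 7.5
```

Home: the tip is at z=0.1143 against a firm stop. Withdrawing and going to the far end.

```bash
python3 -m handwheel '[[0,0,-0.05,0],[0,0,-0.12,0],[0,0,-0.24,0],[0,0,-0.24,0],[0.066,0.563,-0.24,0],[0.066,0.563,-0.24,0],[0.066,0.563,-0.24,0],[0.066,0.563,-0.24,0],[0.066,0.563,-0.24,0],[0.066,0.563,-0.24,0],[0.066,0.563,-0.24,0]]'
python3 - <<'E'
from fit import *
o=robot.get_obs();M=R.from_quat(o["tool_rot"]).as_matrix();p=np.load("box.npy")
print(M.T@(B(p,(-.010,-.11,.153))-o["position"])/.3)
E
```

```text
time: 9.15
position: [0.5927, -0.0335, 0.1913]
tool_rot: [0.993, 0.116, -0.001, -0.001]
ft_force: [-0.4, 0.6, -1.0]
grip_width: 0.0006
grip_force: 0.0
[0.00566361 0.00393942 0.12773537]
```

```bash
python3 -m handwheel '[[0.004,0.003,0.06,0],[0.004,0.003,0.085,0],[0.004,0.003,0.1,0],[0.004,0.003,0.11,0],[0.004,0.003,0.118,0],[0.004,0.003,0.125,0],[0.004,0.003,0.13,0],[0.004,0.003,0.13,0]]'
```

```text
time: 9.82
position: [0.5952, -0.0343, 0.1535]
tool_rot: [0.993, 0.117, -0.0, 0.0]
ft_force: [0.3, 1.2, 1.0]
grip_width: 0.0007
grip_force: 0.2
```

Pressing to the stop, then lifting and backing away to verify.

```bash
python3 -m handwheel '[[0,0,0.003,0],[0,0,0.006,0],[0,0,0.009,0],[0,0,0.009,0]]'
python3 -m handwheel '[[0,0,-0.1,0],[0,0,-0.2,0],[-0.2,-0.2,-0.3,0],[-0.2,-0.2,-0.3,0],[-0.2,-0.2,-0.3,0],[-0.2,-0.2,-0.3,0],[-0.2,-0.2,-0.3,0],[-0.2,-0.2,-0.3,0]]'
python3 - <<'E'
from fit import *
c=cam("wrist");save("h.png",cv2.resize(c["frame"],(800,500)))
E
```

```text
time: 10.15
position: [0.5952, -0.0344, 0.1532]
tool_rot: [0.993, 0.117, 0.0, 0.0]
ft_force: [-3.1, 1.9, 13.7]
grip_width: 0.0009
grip_force: 7.0
time: 10.82
position: [0.5242, 0.0092, 0.2405]
tool_rot: [0.993, 0.116, 0.0, 0.0]
ft_force: [0.8, -0.4, -0.8]
grip_width: 0.0005
grip_force: 0.0
```

View pics/h.png

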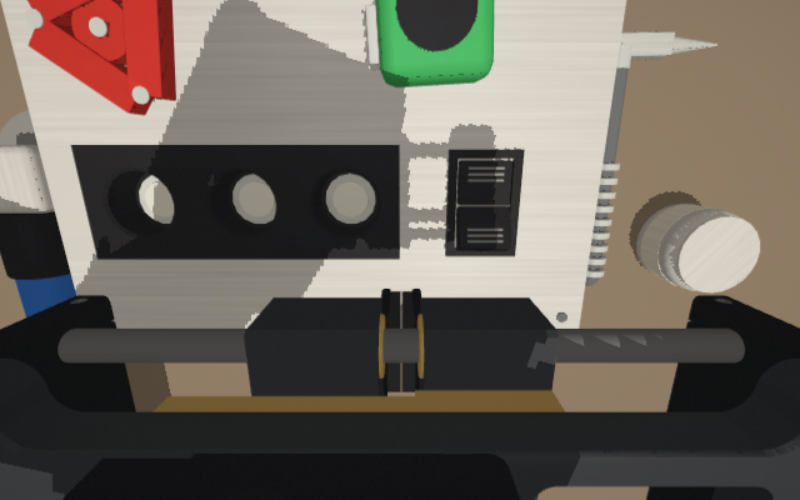

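The middle button at (255,200) now shows a bush ring like its neighbours. The rocker at (485,200) has its far half down, as at the start, and the bystanders haven't moved.

```bash
python3 -c "
from rig import job
print(job.hand_in())"
```

```text
the job is handed in; nothing more can be done
None
```

Job handed in: I switched the box off, pressed the tripped middle breaker (y = 58) fully home, and switched the box on again, with no other button touched, nothing seen to move, and about 11 s on the robot's clock.

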